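# Scoop the glass eye out of the parts trough

### The arm

A 6-joint arm with a two-finger parallel gripper is mounted at the origin on the work surface. World frame = base frame: x ahead of the robot, y to its left, z up, the work surface at z = 0. Lengths are in mm, angles in rad, forces in N, time in s.
With the tool pointing down it reaches from about 350 to 975 mm from the base axis. Payload 7.1 kg.
Tool frame: the origin (TCP) lies midway between the tips of the shut fingers; the grasp point (between the pads) lies 19 mm behind it (ctrl.grasp_offset is the distance from the TCP to the grasp point, in mm); z points along the fingers, y is the line along which they close (so a half turn about z gives the same grasp; the last joint's range is limited). The gripper opens to 88 mm and grips with 3 to 60 N. Pads are 20 mm wide; open, the fingers measure 115 mm over their backs; the gripper's body (75 mm by 178 mm) begins 61 mm behind the grasp point.
Start: joints at [1.172, 0.423, 1.63, -0, 1.089, -0.019], TCP at [231.677, 580.457, 192.475] pointing down, gripper open.
Joint ranges: [-3, 3], [-0.9, 2.11], [0.09, 2.58], [-1.31, 4.45], [0.11, 2.69], [-2.54, 2.54]. Speed limits (rad/s): [2.39, 2.39, 3.01, 3.14, 3.14, 3.14].

### API

Orientations are given as a rotation vector (axis times angle).
In Python, from workcell import ctrl gives the robot as it stands. The module is installed in compiled form; this text tells all that it offers.
- The arm moves only by the tool servo_tool, never from a script. Its argument "rows" is a list of rows, each a list of 7 numbers: the turn, a rotation vector about the tool's x, y, z as a fraction of full scale, then the shift along the tool's x, y, z as a fraction of full scale, then the finger opening in mm, from 0 to 87.8. A call has 1 to 10 rows; each row is the pose to reach, as a shift and turn from the pose commanded when the call began, along the tool's axes at that moment; what a row does not reach only later rows make up. Full scale, the value 1, is 20 cm for a shift and 1.5 rad for a turn. A row lasts 1/8 s, in which the tool goes at most 62.5 mm and 10.7 degrees, less where a joint would pass 70% of its speed; a pose out of reach is approached as far as the arm can. A call with a number of a shift or a turn outside -1 to 1 is refused whole. A call with a gripper value outside its range is refused whole. The fingers move at their own pace and stop on an object; the grip force is fixed at half the most. Time passes only in rows, so rows that repeat a pose let the fingers close. It gives the time, the measured TCP pose, the force, the opening and the grip force at its end, in the units of the state.
- ctrl.get_obs(): the state, without advancing time (a new reading comes with each control period).
- ctrl.get_image(name): name is "scene" or "top" or "wrist"; returns (picture, depth): 420x560x3 uint8, red, green, blue; 420x560 float32, mm along the optical axis (not along the pixel's ray), 0 where there is no reading.
- ctrl.camera_info(name): a dict with "intrinsics" (3x3 intrinsics, pixels), "k1" (the pictures are not rectified: a ray, as slopes to the right and down, at radius r is drawn at 1 + k1 r^2 times it, then the intrinsics apply), "R" (3x3) and "t" (3): a world point X has camera coordinates R X + t. Camera axes: x right, y down, z forward; pixel columns grow to the right and rows downward; lengths in mm; the calibration is good to about 2 mm. A picture is of the moment at which its call begins: read the wrist's pose just before it. camera_info takes no time and is no camera call; for the wrist camera it gives the pose at the moment of the call.
- ctrl.close_job(): hands the job in; it is judged then, once.
The state is a dict: "t": time; "qpos": joint angles; "qvel": joint speeds; "joint_torque": joint torques, N m; "ee_pos": TCP position; "orientation": TCP orientation; "ft_force": force on the tool from outside, world axes, zero at the start; "moment": the same for the moment, N m; "width": finger opening in mm; "grasp_force": force on a finger pad.
Only numpy, scipy, OpenCV 4.12 (cv2) and the standard library are available. Lean on these libraries where they do the work, as an engineer would, in place of code of your own. Each camera call takes 0.05 s, during which the arm holds its last target. There are 200 camera calls.

### The job

In the sculptor's studio, use the slotted scoop with the orange handle to scoop the big glass eye out of the blue trough so that the small brass balls drop through the slots and stay in the trough. Lift the eye out with the scoop, not with the fingers, then stand the scoop back where it stood on its cork mat with the eye still lying in it, and let go.

Things in the scene. Friction and masses are not known exactly. Their poses are not given: they have to be found in the camera images.
- scoop_grip (a point): Centre of slotted scoop's orange handle, 20 (x) x 40 (y) x 52 mm, 130 above its underside; pinch across x. x: forward, z: up. Steel, 250 g, 122 wide, open front, on 4 mm cork mat 230 x 190. From here: rear wall at x=-24; tips of four 4 mm tines at x=+92; gaps centred y=-32,0,32 pass balls, hold eye. A hump at x=80 traps eye once tips meet end wall. Carry level. Not the black-handled closed scoop.
- trough: Fixed blue open trough; origin at the centre of its underside; x along, y across, z up. Inside 300 (x) x 160 mm (y), walls and floor 5 mm thick, rim 55 mm high. The eye lies in the +x half, near the end wall (x = +150), the balls at x = 0 to 40; the -x half is free to set the scoop in, facing +x. Push until the tips reach the +x end wall, then lift.
- eye_center (a point): centre of the glass eye, a white ball 50 mm in diameter (160 g) with an amber iris; smooth, slippery, rolls freely
- ball_a_center (a point): centre of one small brass ball, 16 mm in diameter; it rolls freely
- ball_b_center (a point): centre of the other small brass ball, 16 mm in diameter; it rolls freely
Mind the look-alikes: they are no part of the job. What is shaped like the part that bears scoop_grip but green is not meant. There is more than one size of the part that bears eye_center; the job needs the smaller.

How it is judged:
By the outcome, as a careful person would: the job done as asked, in the order asked, and still so for the second after the job is handed in, with the robot touching nothing.
It also fails if it takes over 61 s, if anything falls off the work surface, if the arm or the gripper's body presses on something with over 40 N, if the wrist force passes 120 N, or if a joint passes its speed limit or range.

## Working session

There is one attempt and no reset: what is moved stays moved. The work goes in short steps, Python scripts to look and compute and a tool call to move; the robot and the scene stay as the last step left them, time stands still between calls to the robot, and variables do not carry over. Pictures are saved under pics/ and viewed, at most 10 in all, crops included, and the job is handed in when it is done.

Besides the shell and the picture viewer there is one more tool, called after "Call:" by a JSON object that holds its "method" and its "body", one argument or row to a line. servo_tool: Moves the arm, as the interface text tells. Its arguments: {"type":"object","properties":{"rows":{"type":"array","items":{"type":"array","items":{"type":"number"}}}},"required":["rows"]}

```bash
mkdir -p pics
cat > h.py <<'E'
import numpy as np, cv2
from workcell import ctrl
def grab(n):
    info=ctrl.camera_info(n); im,d=ctrl.get_image(n); return im,d,info
def save(n,f):
    im,d,i=grab(n); cv2.imwrite(f'pics/{f}.png',im[:,:,::-1]); np.savez(f'pics/{f}.npz',im=im,d=d,K=i['intrinsics'],k1=i['k1'],R=i['R'],t=i['t']); return im,d,i
def cloud(d,i):
    K=np.array(i['intrinsics'],float);h,w=d.shape
    u,v=np.meshgrid(np.arange(w),np.arange(h))
    p=np.stack([u,v],-1).reshape(-1,1,2).astype(float)
    q=cv2.undistortPoints(p,K,np.array([float(i['k1']),0,0,0])).reshape(h,w,2)
    P=np.dstack([q*d[...,None],d])
    return (P-np.array(i['t']))@np.array(i['R'])
def load(f):
    z=np.load(f'pics/{f}.npz'); i=dict(intrinsics=z['K'],k1=z['k1'],R=z['R'],t=z['t']); return z['im'],z['d'],cloud(z['d'],i)
E
python3 - <<'E'
from h import *
save('top','top0'); save('scene','scene0')
o=ctrl.get_obs(); print(o['t'],o['ee_pos'],o['orientation'],o['ft_force'],ctrl.grasp_offset)
E
```

```text
0.1 [231.47124535 579.96845277 191.78293804] [-5.92972230e-01 -3.08484330e+00  2.12208765e-03] [-0.81749279 -0.70960886 -0.86126099] 18.700000000000003
```

View pics/top0.png

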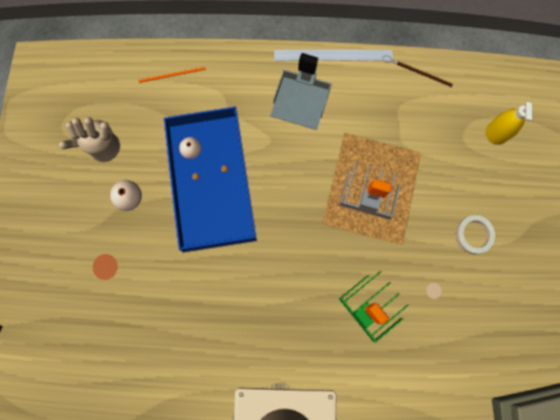

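View pics/scene0.png

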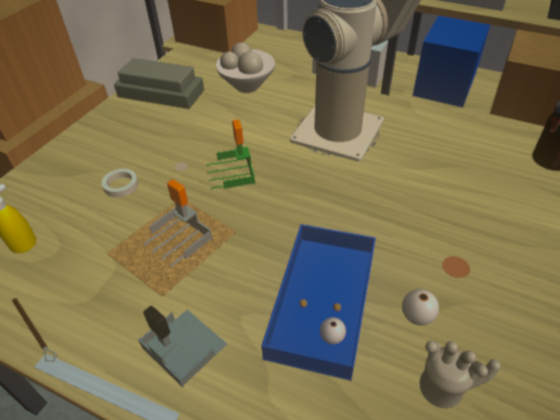

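The top view shows the trough at (210,180), with the eye at (190,148) and balls at (196,177) and (224,169). The orange-handled scoop is on the cork at (380,187), facing up the image. The scene view agrees with this. Next I'll measure them.

```bash
cat > m.py <<'E'
from h import *
def rect(P): 
    r=cv2.minAreaRect(P[:,:2].astype(np.float32)); return np.round(r[0],1),np.round(r[1],1),round(r[2],2), cv2.boxPoints(r).round(0).tolist()
def big(m):
    n,l,s,c=cv2.connectedComponentsWithStats(m.astype(np.uint8)); k=1+np.argmax(s[1:,4]); return l==k
im,d,P=load('top0'); hsv=cv2.cvtColor(im,cv2.COLOR_RGB2HSV); H,S,V=[hsv[...,k].astype(int) for k in range(3)]
v,u=np.mgrid[:420,:560]; ok=d>0
def box(a,b,c,e): return (u>=a)&(u<=b)&(v>=c)&(v<=e)&ok
blue=(H>100)&(H<130)&(S>120)&box(150,270,90,260)
rim=blue&(P[...,2]>49)&(P[...,2]<61); print('rim',rim.sum(),rect(P[rim]))
ball=blue&(P[...,2]<25); print('floor z',np.median(P[ball][:,2]), rect(P[ball]))
print('table z',np.median(P[box(280,320,250,300)][:,2]))
def sph(m,r):
    from scipy.optimize import least_squares
    Q=P[m]; c0=Q.mean(0)-[0,0,r/2]
    return least_squares(lambda c:np.linalg.norm(Q-c,axis=1)-r,c0,loss='soft_l1').x.round(1)
eye=big((S<110)&(V>90)&box(175,205,132,164)); print('eye',eye.sum(),sph(eye,25))
for b in [(190,202,171,183),(218,230,163,175)]:
    m=box(*b)&~((H>100)&(H<130))&(V>60); print('ball',m.sum(),P[m].mean(0).round(1), P[m][:,2].max().round(1))
org=box(360,400,170,205)&(H<9)&(S>200)&(V>150); Q=P[org]; print('handle',org.sum(),Q.mean(0).round(1),Q[:,2].max())
t=org&(P[...,2]>Q[:,2].max()-6); print(rect(P[t]),P[t].mean(0))
cork=box(320,425,130,245)&(P[...,2]<8)&(H<25)&(S>100)&(V<200); 
reg=box(320,425,125,250); 
st=box(335,402,155,222)&(S<70)&(P[...,2]>5); print('steel',st.sum(),rect(P[st]),P[st][:,2].min(),P[st][:,2].max())
cv2.imwrite('pics/crop.png',cv2.resize(im[120:260,310:440,::-1],None,fx=4,fy=4,interpolation=cv2.INTER_CUBIC))
E
python3 m.py
```

```text
rim 725 (array([565. , 187.4]), array([309.8, 166.9]), 11.01, [[397.0, 240.0], [429.0, 76.0], [733.0, 135.0], [701.0, 299.0]])
floor z 4.206378810350318 (array([564.5, 187.8]), array([307.2, 161.8]), 11.06, [[398.0, 238.0], [429.0, 79.0], [731.0, 138.0], [700.0, 297.0]])
table z -0.7517209058545831
eye 374 [637.8 236.8  29.3]
ball 36 [573.2 221.8  16.8] 23.2
ball 35 [593.5 155.9  16.3] 22.2m.py:20: RuntimeWarning: Mean of empty slice.
  org=box(360,400,170,205)&(H<9)&(S>200)&(V>150); Q=P[org]; print('handle',org.sum(),Q.mean(0).round(1),Q[:,2].max())
  ret = um.true_divide(
Traceback (most recent call last):
  File "m.py", line 20, in <module>
    org=box(360,400,170,205)&(H<9)&(S>200)&(V>150); Q=P[org]; print('handle',org.sum(),Q.mean(0).round(1),Q[:,2].max())
                                                                                                          ~~~~~~~~~~^^
ValueError: zero-size array to reduction operation maximum which has no identity
```

```bash
sed -i "s/(H<9)&(S>200)&(V>150)/((H<12)|(H>174))\&(S>180)\&(V>140)\&(P[...,2]>90)/" m.py; sed -i '/^org/i print(hsv[187,380],P[187,380])' m.py; python3 m.py | tail -5
```

```text
ball 35 [593.5 155.9  16.3] 22.2
[ 15 255 228] [ 522.053119   -170.75561484  159.74622553]
handle 57 [ 521.3 -165.5  141.7] 160.75569646653918
(array([ 519.6, -191.5]), array([ 1.3, 11.4]), 67.36, [[514.0, -190.0], [525.0, -194.0], [525.0, -193.0], [515.0, -189.0]]) [ 518.76796087 -190.89634759  159.60762794]
steel 622 (array([ 553.6, -181.2]), array([121.2, 106.9]), 75.2, [[486.0, -226.0], [590.0, -253.0], [621.0, -136.0], [517.0, -109.0]]) 5.00378078773366 92.04562585970572
```

View pics/crop.png

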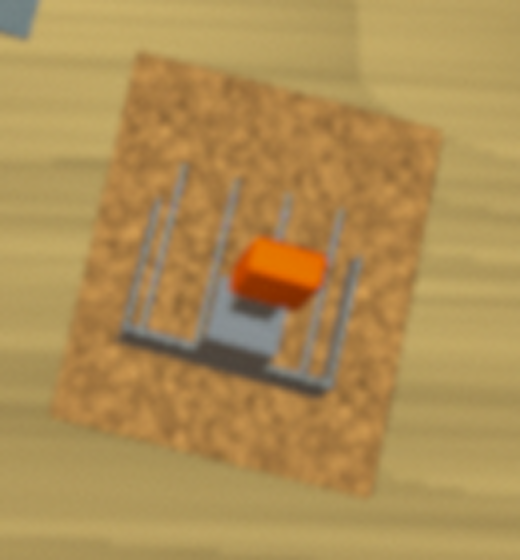

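```bash
cat > plan.py <<'E'
import sys
from h import *
from scipy.spatial.transform import Rotation as Ro
def plan(x,y,z,yaw):
    "tcp target, yaw(deg) of tool +y line"
    o=ctrl.get_obs(); R0=Ro.from_rotvec(o['orientation']); p=np.array(o['ee_pos'])
    a=np.deg2rad(yaw); Y=np.array([np.cos(a),np.sin(a),0]); Z=np.array([0,0,-1.]); X=np.cross(Y,Z)
    Rt=Ro.from_matrix(np.c_[X,Y,Z])
    y0=R0.as_matrix()[:,1]
    s=R0.inv().apply(np.array([x,y,z])-p)/200; r=(R0.inv()*Rt).as_rotvec()/1.5
    print('t',round(o['t'],2),'p',p.round(1),'yaw',np.degrees(np.arctan2(y0[1],y0[0])).round(2),'F',np.round(o['ft_force'],1),'w',round(o['width'],1),'g',round(o['grasp_force'],1))
    print('turn',r.round(4),'shift',s.round(4))
if __name__=='__main__': plan(*map(float,sys.argv[1:]))
E
sed -i "s/((H<12)|(H>174))&(S>180)&(V>140)/((H<20)\&(S>225)\&(V>120))/" m.py; python3 m.py|tail -4; python3 plan.py 523 -172 230 -14.8
python3 - <<'E'
from h import *
c=ctrl.camera_info('wrist'); o=ctrl.get_obs()
print(-np.array(c['R']).T@c['t'], np.array(c['R']).round(2).tolist())
E
```

```text
[ 15 255 228] [ 522.053119   -170.75561484  159.74622553]
handle 265 [ 523.1 -171.4  150.3] 162.89032633444114
(array([ 525.4, -173.6]), array([34.8, 18.3]), 80.42, [[514.0, -189.0], [532.0, -192.0], [537.0, -158.0], [519.0, -155.0]]) [ 526.06231315 -173.603966    159.23544565]
steel 622 (array([ 553.6, -181.2]), array([121.2, 106.9]), 75.2, [[486.0, -226.0], [590.0, -253.0], [621.0, -136.0], [517.0, -109.0]]) 5.00378078773366 92.04562585970572
t 0.1 p [231.5 580.  191.8] yaw 68.24 F [-0.8 -0.7 -0.9] w 87.8 g 0.0
turn [-8.000e-04  7.000e-04  9.662e-01] shift [-2.7477 -2.9517 -0.1871]
[165.516624   606.40680426 384.98143103] [[0.37, 0.93, -0.0], [0.9, -0.36, 0.26], [0.24, -0.1, -0.97]]
```

Call:
{"method": "servo_tool", "body": {
  "rows": [
    [0,0,0.25,-0.3,-0.32,-0.19,87.8],
    [0,0,0.5,-0.6,-0.64,-0.19,87.8],
    [0,0,0.75,-0.93,-1,-0.19,87.8],
    [0,0,0.966,-0.93,-1,-0.19,87.8],
    [0,0,0.966,-0.93,-1,-0.19,87.8],
    [0,0,0.966,-0.93,-1,-0.19,87.8],
    [0,0,0.966,-0.93,-1,-0.19,87.8],
    [0,0,0.966,-0.93,-1,-0.19,87.8]
  ]
}}

```text
t: 1.1
ee_pos: [330.2, 325.4, 230.3]
orientation: [2.494, 1.91, -0.001]
ft_force: [-0.5, 0.4, -0.4]
width: 88.0
grasp_force: 0.0
```

```bash
python3 plan.py 525 -173 230 -14.8
```

```text
t 1.1 p [330.2 325.4 230.3] yaw -15.1 F [-0.5  0.4 -0.4] w 88.0 g 0.0
turn [-0.0002  0.0003 -0.0035] shift [-2.1522e+00  1.5895e+00  1.9000e-03]
```

Call:
{"method": "servo_tool", "body": {
  "rows": [
    [0,0,0,-1,0.74,0,87.8],
    [0,0,0,-1,0.74,0,87.8],
    [0,0,0,-1,0.74,0,87.8],
    [0,0,0,-1,0.74,0,87.8],
    [0,0,0,-1,0.74,0,87.8]
  ]
}}

```text
t: 1.72
ee_pos: [423.3, 91.2, 230.4]
orientation: [2.495, 1.909, -0.0]
ft_force: [0.3, 1.2, -0.1]
width: 88.1
grasp_force: 0.0
```

Call:
{"method": "servo_tool", "body": {
  "rows": [
    [0,0,0,-0.98,0.74,0,87.8],
    [0,0,0,-0.98,0.74,0,87.8],
    [0,0,0,-0.98,0.74,0,87.8],
    [0,0,0,-0.98,0.74,0,87.8],
    [0,0,0,-0.98,0.74,0,87.8],
    [0,0,0,-0.98,0.74,0,87.8]
  ]
}}

```text
t: 2.48
ee_pos: [514.8, -131.3, 229.9]
orientation: [-2.487, -1.917, 0.001]
ft_force: [0.2, -0.0, 0.1]
width: 87.6
grasp_force: 0.0
```

```bash
python3 plan.py 525 -173 230 -14.8
python3 - <<'E'
from h import *
im,d,i=save('wrist','w1')
E
```

```text
t 2.48 p [ 514.8 -131.3  229.9] yaw -14.76 F [ 0.2 -0.   0.1] w 87.6 g 0.0
turn [-0.0012 -0.0004  0.0004] shift [-0.1886  0.1023 -0.001 ]
```

View pics/w1.png

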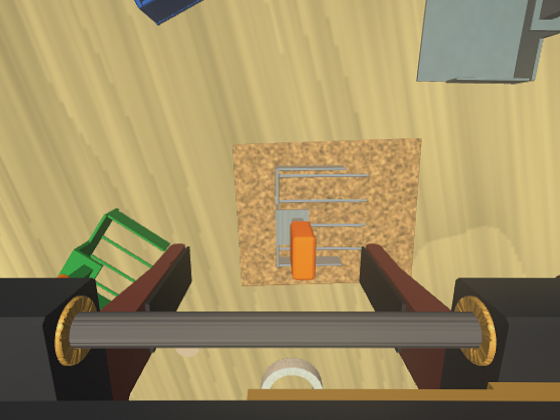

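The wrist view shows the orange handle at (303,250), already between the fingers, with the tines pointing right. I'll refine its pose and that of the mat from this picture.

Run:
```python
from h import *
im,d,P=load('w1'); hsv=cv2.cvtColor(im,cv2.COLOR_RGB2HSV); H,S,V=[hsv[...,k].astype(int) for k in range(3)]
v,u=np.mgrid[:420,:560]
box=lambda a,b,c,e:(u>=a)&(u<=b)&(v>=c)&(v<=e)&(d>0)
def rect(Q): r=cv2.minAreaRect(Q[:,:2].astype(np.float32)); return np.round(r[0],1),np.round(r[1],1),round(r[2],2)
m=box(280,325,215,285)&(S>200)&(H<20)&(P[...,2]>110); Q=P[m]
print('handle',m.sum(),Q[:,2].max(),np.percentile(Q[:,2],[5,50,90])); 
t=Q[Q[:,2]>np.percentile(Q[:,2],90)-4]; print('top',len(t),rect(t),t.mean(0))
s=box(270,375,160,275)&(S<70)&(P[...,2]>7); print('steel',s.sum(),rect(P[s]),P[s][:,2].max())
w=s&(P[...,2]>30)&(u<285); print('rear?',w.sum(),rect(P[w]))
c=box(225,430,130,290)&(H<22)&(S>110)&(P[...,2]>1.5)&(P[...,2]<7); print('cork',c.sum(),rect(P[c]),np.median(P[c][:,2]))
print(P[200,280],P[255,280],P[168,340],P[200,366],P[225,362])
```

```text
handle 1200 162.98840741474544 [127.50329624 160.18560084 161.36864525]
top 920 (array([ 527. , -173.5]), array([38.2, 18.5]), 75.07) [ 527.13098151 -172.88219935  160.42718336]
steel 2236 (array([ 560.1, -182.7]), array([122.1, 114.5]), 75.39) 158.04354905696346
rear? 528 (array([ 509.2, -169.8]), array([121.1,   9.9]), 75.64)
cork 19656 (array([ 565.9, -190.6]), array([191.6, 231.2]), 77.24) 4.802344060466733
[ 513.90043883 -153.56432506    8.81286482] [ 495.00417849 -226.71450475    5.00833806] [ 591.1575444  -128.87906259   35.44100989] [ 618.49688544 -180.99786893    9.01696229] [ 607.27301233 -211.77353642    9.64593599]
```

```bash
python3 plan.py 527 -173 116 -14.7
```

```text
t 2.52 p [ 514.8 -130.9  230. ] yaw -14.71 F [-0.8 -0.3 -0.3] w 87.8 g 0.0
turn [-0.001  -0.0003 -0.0001] shift [-0.1881  0.1135  0.57  ]
```

Call:
{"method": "servo_tool", "body": {
  "rows": [
    [0,0,0,-0.188,0.114,0,87.8],
    [0,0,0,-0.188,0.114,0.2,87.8],
    [0,0,0,-0.188,0.114,0.4,87.8],
    [0,0,0,-0.188,0.114,0.57,87.8],
    [0,0,0,-0.188,0.114,0.57,87.8],
    [0,0,0,-0.188,0.114,0.57,50],
    [0,0,0,-0.188,0.114,0.57,25],
    [0,0,0,-0.188,0.114,0.57,10],
    [0,0,0,-0.188,0.114,0.57,10],
    [0,0,0,-0.188,0.114,0.57,10]
  ]
}}

```text
t: 3.78
ee_pos: [527.9, -175.0, 116.7]
orientation: [2.489, 1.917, 0.0]
ft_force: [-0.2, 0.6, 0.0]
width: 41.4
grasp_force: 0.0
```

Call:
{"method": "servo_tool", "body": {
  "rows": [
    [0,0,0,0,0,0,10],
    [0,0,0,0,0,0,10],
    [0,0,0,0,0,0,10]
  ]
}}

```text
t: 4.15
ee_pos: [527.8, -174.8, 116.4]
orientation: [-2.489, -1.917, 0.0]
ft_force: [0.2, -0.2, 0.3]
width: 19.9
grasp_force: 30.0
```

```bash
python3 plan.py 527 -173 116 -14.7
```

```text
t 4.15 p [ 527.8 -174.8  116.4] yaw -14.79 F [ 0.2 -0.2  0.3] w 19.9 g 30.0
turn [-0.0001  0.     -0.001 ] shift [ 0.0079 -0.0064  0.002 ]
```

Call:
{"method": "servo_tool", "body": {
  "rows": [
    [0,0,0,0,0,-0.15,10],
    [0,0,0,0,0,-0.35,10],
    [0,0,0,0,0,-0.57,10],
    [0,0,0,0,0,-0.57,10],
    [0,0,0,0,0,-0.57,10]
  ]
}}

```text
t: 4.78
ee_pos: [526.9, -174.5, 229.2]
orientation: [-2.487, -1.916, 0.002]
ft_force: [-0.6, -0.1, -2.8]
width: 19.7
grasp_force: 30.0
```

```bash
python3 plan.py 465 167.4 231 11
```

```text
t 4.78 p [ 526.9 -174.5  229.2] yaw -14.78 F [-0.6 -0.1 -2.8] w 19.7 g 30.0
turn [-0.0012 -0.0004 -0.3   ] shift [ 1.574  -0.7357 -0.0073]
```

Call:
{"method": "servo_tool", "body": {
  "rows": [
    [0,0,-0.05,0.15,-0.07,0,10],
    [0,0,-0.1,0.35,-0.16,0,10],
    [0,0,-0.18,0.6,-0.28,0,10],
    [0,0,-0.25,0.8,-0.37,0,10],
    [0,0,-0.3,0.95,-0.44,0,10],
    [0,0,-0.3,1,-0.47,0,10],
    [0,0,-0.3,1,-0.47,0,10]
  ]
}}

```text
t: 5.65
ee_pos: [487.2, 42.6, 229.3]
orientation: [-1.997, -2.423, 0.003]
ft_force: [0.2, -0.8, -2.9]
width: 19.7
grasp_force: 30.0
```

```bash
python3 plan.py 465 167.4 231 11
```

```text
t 5.65 p [487.2  42.6 229.3] yaw 11.01 F [ 0.2 -0.8 -2.9] w 19.7 g 30.0
turn [-0.0015  0.      0.0001] shift [ 0.6337  0.0101 -0.0085]
```

Call:
{"method": "servo_tool", "body": {
  "rows": [
    [0,0,0,0.12,0,0,10],
    [0,0,0,0.3,0,0,10],
    [0,0,0,0.5,0.01,0,10],
    [0,0,0,0.634,0.01,0,10],
    [0,0,0,0.634,0.01,0,10],
    [0,0,0,0.634,0.01,0,10]
  ]
}}

```text
t: 6.4
ee_pos: [466.0, 166.2, 230.1]
orientation: [2.0, 2.423, -0.001]
ft_force: [0.5, 0.1, -2.4]
width: 20.0
grasp_force: 30.0
```

```bash
python3 plan.py 465 167.4 118 11
python3 - <<'E'
from h import *
save('wrist','w2');
E
```

```text
t 6.4 p [466.  166.2 230.1] yaw 10.94 F [ 0.5  0.1 -2.4] w 20.0 g 30.0
turn [-0.0005  0.0004 -0.0007] shift [ 0.0073 -0.0034  0.5604]
```

View pics/w2.png

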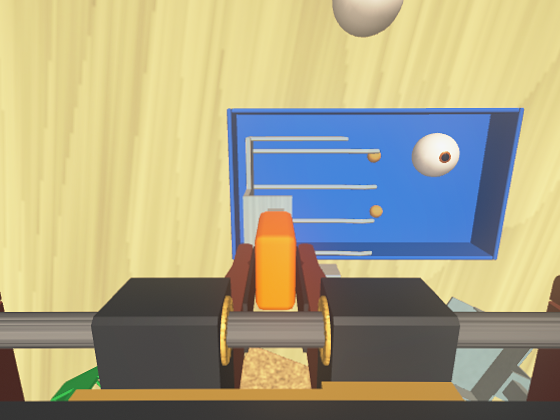

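The wrist view shows the scoop held over the trough, aligned and facing the eye at (436,155). The balls are at (374,156) and (376,211), next to the tine tips. I'll measure them all in the trough frame.

```bash
cat > m2.py <<'E'
from h import *
import sys
from scipy.optimize import least_squares
im,d,P=load('w2'); hsv=cv2.cvtColor(im,cv2.COLOR_RGB2HSV); H,S,V=[hsv[...,k].astype(int) for k in range(3)]
v,u=np.mgrid[:420,:560]; a=np.deg2rad(11); C=np.array([565,187.4,0]); M=np.array([[np.cos(a),np.sin(a),0],[-np.sin(a),np.cos(a),0],[0,0,1]])
T=(P-C)@M.T
box=lambda a,b,c,e:(u>=a)&(u<=b)&(v>=c)&(v<=e)&(d>0)
bl=(H>95)&(H<130)&(S>120)&box(220,530,100,262)
r=bl&(T[...,2]>50)&(T[...,2]<60); q=cv2.minAreaRect(P[r][:,:2].astype(np.float32)); print('rim',q)
f=bl&(T[...,2]<10); print('floor z',np.median(T[f][:,2]),'T range x',np.percentile(T[f][:,0],[.5,99.5]),'y',np.percentile(T[f][:,1],[.5,99.5]))
m=box(405,465,125,182)&(S<90)&(V>100); Q=T[m]; print('eye',least_squares(lambda c:np.linalg.norm(Q-c,axis=1)-25,Q.mean(0),loss='soft_l1').x.round(1))
for b in [(365,383,154,164),(368,384,204,218)]:
    m=box(*b)&(H<25)&(S>80)&(T[...,2]<30); Q=T[m]; print('ball',m.sum(),least_squares(lambda c:np.linalg.norm(Q-c,axis=1)-8,Q.mean(0)-[0,0,5],loss='soft_l1').x.round(1))
st=box(243,390,132,256)&(S<60)&(T[...,2]>90)&(T[...,2]<130); Q=T[st]; print('tines z',np.percentile(Q[:,2],[2,50,98]))
h,e=np.histogram(Q[(Q[:,0]>-70)][:,1],bins=np.arange(-70,72,2)); print([(int(k),int(n)) for k,n in zip(e,h) if n>15]); print('tip x',Q[:,0].max(),Q[:,0].min())
E
python3 m2.py
```

```text
rim ((566.5491333007812, 188.3460693359375), (308.8216552734375, 168.03118896484375), 11.064597129821777)
floor z 5.916484409274242 T range x [-147.13146252  151.60728501] y [-79.52303863  79.98507888]
eye [81.1 34.5 30.6]
ball 85 [16.5 32.2 13.9]
ball 111 [ 24.1 -36.3  13.7]
tines z [120.83203554 122.65971411 125.25186228]
[(-52, 73), (-50, 136), (-48, 16), (-20, 109), (-18, 142), (12, 118), (14, 143), (44, 133), (46, 134)]
tip x -10.556969707553586 -121.5585664994119
```

Call:
{"method": "servo_tool", "body": {
  "rows": [
    [0,0,0,0.009,-0.002,0.0,10],
    [0,0,0,0.009,-0.002,0.12,10],
    [0,0,0,0.009,-0.002,0.27,10],
    [0,0,0,0.009,-0.002,0.42,10],
    [0,0,0,0.009,-0.002,0.52,10],
    [0,0,0,0.009,-0.002,0.55,10],
    [0,0,0,0.009,-0.002,0.55,10],
    [0,0,0,0.009,-0.002,0.55,10]
  ]
}}

```text
t: 7.45
ee_pos: [465.8, 169.2, 121.4]
orientation: [1.998, 2.423, 0.002]
ft_force: [0.9, -0.2, -2.6]
width: 19.5
grasp_force: 30.0
```

```bash
python3 plan.py 465.9 168.1 117.4 11
```

```text
t 7.45 p [465.8 169.2 121.4] yaw 10.98 F [ 0.9 -0.2 -2.6] w 19.5 g 30.0
turn [ 0.0011 -0.0002 -0.0002] shift [-0.0054 -0.0007  0.0199]
```

Call:
{"method": "servo_tool", "body": {
  "rows": [
    [0,0,0,-0.003,0,0.01,10],
    [0,0,0,-0.003,0,0.016,10],
    [0,0,0,-0.003,0,0.018,10],
    [0,0,0,-0.003,0,0.018,10]
  ]
}}

```text
t: 7.95
ee_pos: [465.7, 168.5, 117.4]
orientation: [1.998, 2.424, 0.001]
ft_force: [0.5, -2.0, 5.0]
width: 19.7
grasp_force: 30.0
```

Call:
{"method": "servo_tool", "body": {
  "rows": [
    [0,0,0,0,0,0.005,10],
    [0,0,0,0,0,0.005,10],
    [0,0,0,0,0,0.005,10]
  ]
}}

```text
t: 8.32
ee_pos: [466.0, 168.5, 117.3]
orientation: [1.997, 2.423, 0.002]
ft_force: [-2.1, -3.5, 15.0]
width: 19.9
grasp_force: 30.0
```

Call:
{"method": "servo_tool", "body": {
  "rows": [
    [0,0,0,0,0.02,-0.004,10],
    [0,0,0,0,0.06,-0.004,10],
    [0,0,0,0,0.1,-0.004,10],
    [0,0,0,0,0.15,-0.004,10],
    [0,0,0,0,0.2,-0.004,10],
    [0,0,0,0,0.25,-0.004,10],
    [0,0,0,0,0.3,-0.004,10],
    [0,0,0,0,0.35,-0.004,10],
    [0,0,0,0,0.39,-0.004,10],
    [0,0,0,0,0.41,-0.004,10]
  ]
}}

```text
t: 9.57
ee_pos: [544.6, 184.2, 117.5]
orientation: [-1.997, -2.423, 0.003]
ft_force: [-11.7, -2.1, 20.5]
width: 20.0
grasp_force: 30.0
```

```bash
python3 plan.py 621.9 198.5 117.4 11
python3 - <<'E'
from h import *
save('wrist','w3');
E
```

```text
t 9.57 p [544.6 184.2 117.5] yaw 10.99 F [-11.7  -2.1  20.5] w 20.0 g 30.0
turn [-0.0017 -0.0002 -0.0001] shift [-3.400e-03  3.931e-01 -3.000e-04]
```

View pics/w3.png

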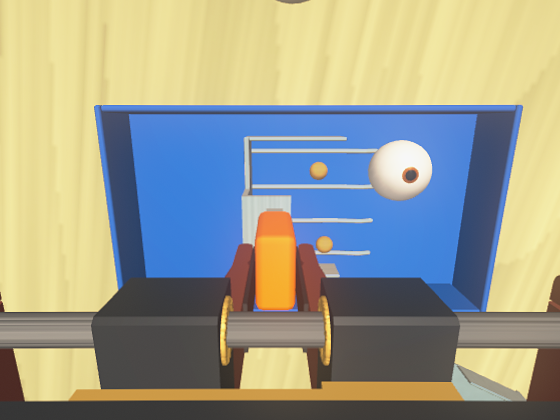

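The balls at (318,170) and (324,244) lie in the slots between the tines, and the eye at (400,170) is at the tine tips over the upper slot. I'll ease off the downward pressure a little and keep pushing.

Call:
{"method": "servo_tool", "body": {
  "rows": [
    [0,0,0,0,0,-0.006,10],
    [0,0,0,0,0.02,-0.006,10],
    [0,0,0,0,0.05,-0.006,10],
    [0,0,0,0,0.09,-0.006,10],
    [0,0,0,0,0.13,-0.006,10],
    [0,0,0,0,0.17,-0.006,10],
    [0,0,0,0,0.21,-0.006,10],
    [0,0,0,0,0.25,-0.006,10],
    [0,0,0,0,0.27,-0.006,10],
    [0,0,0,0,0.28,-0.006,10]
  ]
}}

```text
t: 10.88
ee_pos: [600.9, 194.9, 117.8]
orientation: [1.998, 2.424, 0.0]
ft_force: [-0.6, -0.3, -2.7]
width: 19.5
grasp_force: 30.0
```

```bash
python3 plan.py 621.9 198.5 117.4 11
```

```text
t 10.88 p [600.9 194.9 117.8] yaw 11.0 F [-0.6 -0.3 -2.7] w 19.5 g 30.0
turn [ 0.  0. -0.] shift [-0.0022  0.1067  0.0022]
```

Call:
{"method": "servo_tool", "body": {
  "rows": [
    [0,0,0,0,0.015,0.002,10],
    [0,0,0,0,0.03,0.002,10],
    [0,0,0,0,0.045,0.002,10],
    [0,0,0,0,0.06,0.002,10],
    [0,0,0,0,0.075,0.002,10],
    [0,0,0,0,0.09,0.002,10],
    [0,0,0,0,0.1,0.002,10],
    [0,0,0,0,0.1,0.002,10]
  ]
}}

```text
t: 11.88
ee_pos: [621.0, 198.8, 117.4]
orientation: [1.998, 2.424, 0.002]
ft_force: [0.9, -0.3, -1.7]
width: 19.6
grasp_force: 30.0
```

```bash
python3 plan.py 621.9 198.5 117.4 11
python3 - <<'E'
from h import *
save('wrist','w4');
E
```

```text
t 11.88 p [621.  198.8 117.4] yaw 11.0 F [ 0.9 -0.3 -1.7] w 19.6 g 30.0
turn [ 0.0008 -0.0001 -0.    ] shift [-0.0022  0.0041 -0.0001]
```

View pics/w4.png

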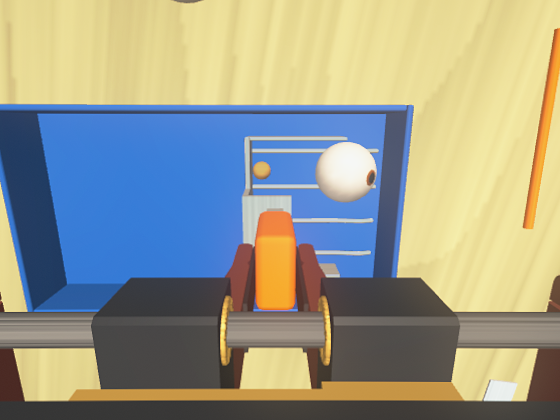

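The eye at (346,172) is over the tines, with the tips close to the end wall, and one ball is at (262,170) in its slot. I'll creep forward until the tips touch the wall.

Call:
{"method": "servo_tool", "body": {
  "rows": [
    [0,0,0,0,0.005,0,10],
    [0,0,0,0,0.01,0,10],
    [0,0,0,0,0.015,0,10],
    [0,0,0,0,0.015,0,10]
  ]
}}

```text
t: 12.42
ee_pos: [623.4, 199.2, 117.5]
orientation: [1.998, 2.424, 0.0]
ft_force: [-1.0, 0.5, -0.7]
width: 19.5
grasp_force: 30.0
```

```bash
cat > eye.py <<'E'
from h import *; import sys
from scipy.optimize import least_squares
from scipy.spatial.transform import Rotation as Ro
f=sys.argv[1]; ctrl_o=ctrl.get_obs(); im,d,i=save('wrist',f); P=cloud(d,i)
R=Ro.from_rotvec(ctrl_o['orientation']); L=R.inv().apply((P-ctrl_o['ee_pos']).reshape(-1,3)).reshape(P.shape)
# scoop frame: x=tool y, y=tool x, z=-tool z  (relative to grip, grasp 19 behind tcp)
G=np.dstack([L[...,1],L[...,0],-L[...,2]-18.7])
hsv=cv2.cvtColor(im,cv2.COLOR_RGB2HSV); v,u=np.mgrid[:420,:560]
m=(hsv[...,1]<90)&(hsv[...,2]>100)&(u>280)&(u<470)&(v>120)&(v<270)&(G[...,2]>-120)&(G[...,2]<-60)&(d>0)
n,l,s,c=cv2.connectedComponentsWithStats(m.astype(np.uint8)); m=l==1+np.argmax(s[1:,4])
Q=G[m]; r=least_squares(lambda c:np.linalg.norm(Q-c,axis=1)-25,Q.mean(0)-[0,0,10],loss='soft_l1')
print('eye in scoop frame',r.x.round(1),m.sum(),'res',np.abs(r.fun).mean().round(2))
b=(hsv[...,0]<25)&(hsv[...,1]>110)&(u>235)&(u<400)&(v>130)&(v<262)&(G[...,2]<-100)&(d>0)
n,l,s,c=cv2.connectedComponentsWithStats(b.astype(np.uint8))
for k in range(1,n):
    if s[k,4]>25: print('ball',c[k].round(0),s[k,4],G[l==k].mean(0).round(1),P[l==k].mean(0).round(1))
E
python3 eye.py w5; python3 plan.py 621.9 198.5 117.4 11
```

```text
eye in scoop frame [  54.2   32.2 -105.6] 2784 res 0.4
ball [261. 170.] 219 [ -13.5   32.5 -116.5] [603.9 228.6  19.7]
t 12.47 p [623.4 199.2 117.5] yaw 11.0 F [-0.5 -0.4 -1.1] w 19.7 g 30.0
turn [ 0.0002  0.     -0.    ] shift [-0.0021 -0.0079  0.0003]
```

Call:
{"method": "servo_tool", "body": {
  "rows": [
    [0,0,0,0,0.005,0,10],
    [0,0,0,0,0.008,0,10],
    [0,0,0,0,0.008,0,10]
  ]
}}

```text
t: 12.85
ee_pos: [624.9, 199.5, 117.5]
orientation: [1.998, 2.424, 0.0]
ft_force: [-0.7, 0.4, -1.8]
width: 19.7
grasp_force: 30.0
```

Call:
{"method": "servo_tool", "body": {
  "rows": [
    [0,0,0,0,0.006,0,10],
    [0,0,0,0,0.012,0,10],
    [0,0,0,0,0.012,0,10]
  ]
}}

```text
t: 13.22
ee_pos: [626.2, 199.8, 117.7]
orientation: [-1.997, -2.423, 0.003]
ft_force: [-6.0, -1.1, 4.6]
width: 20.1
grasp_force: 30.0
```

Call:
{"method": "servo_tool", "body": {
  "rows": [
    [0,0,0,0,-0.006,0,10],
    [0,0,0,0,-0.01,-0.008,10],
    [0,0,0,0,-0.01,-0.02,10],
    [0,0,0,0,-0.01,-0.035,10],
    [0,0,0,0,-0.01,-0.05,10],
    [0,0,0,0,-0.01,-0.07,10],
    [0,0,0,0,-0.01,-0.09,10],
    [0,0,0,0,-0.01,-0.11,10],
    [0,0,0,0,-0.01,-0.12,10],
    [0,0,0,0,-0.01,-0.125,10]
  ]
}}

```text
t: 14.48
ee_pos: [625.2, 199.6, 142.6]
orientation: [1.998, 2.424, 0.0]
ft_force: [-0.4, -0.7, -3.9]
width: 19.8
grasp_force: 30.0
```

```bash
python3 eye.py w6; python3 plan.py 624 199.3 231 11
```

```text
eye in scoop frame [  52.2   32.1 -107.1] 2747 res 0.4
ball [262. 167.] 186 [ -13.2   32.4 -141.7] [606.1 228.9  19.7]
t 14.53 p [625.3 199.6 142.7] yaw 11.0 F [-0.2  0.2 -4.6] w 19.4 g 30.0
turn [ 0.0002 -0.      0.    ] shift [-3.000e-04 -6.300e-03 -4.415e-01]
```

View pics/w6.png

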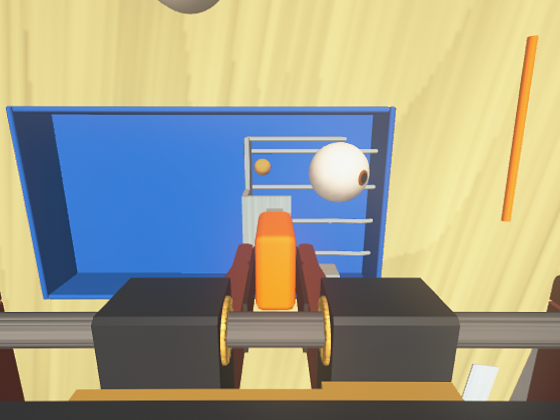

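Call:
{"method": "servo_tool", "body": {
  "rows": [
    [0,0,0,0,-0.004,-0.015,10],
    [0,0,0,0,-0.006,-0.045,10],
    [0,0,0,0,-0.006,-0.09,10],
    [0,0,0,0,-0.006,-0.14,10],
    [0,0,0,0,-0.006,-0.2,10],
    [0,0,0,0,-0.006,-0.26,10],
    [0,0,0,0,-0.006,-0.32,10],
    [0,0,0,0,-0.006,-0.375,10],
    [0,0,0,0,-0.006,-0.415,10],
    [0,0,0,0,-0.006,-0.435,10]
  ]
}}

```text
t: 15.78
ee_pos: [624.1, 199.4, 230.1]
orientation: [1.998, 2.424, 0.001]
ft_force: [0.1, -0.2, -4.3]
width: 19.6
grasp_force: 30.0
```

```bash
python3 eye.py w7; python3 plan.py 527.8 -174.8 231 -14.8
```

```text
eye in scoop frame [  52.3   32.1 -107.1] 2779 res 0.4
ball [266. 158.] 103 [ -12.2   31.8 -228.8] [606.2 228.3  19.9]
t 15.82 p [624.2 199.4 230.3] yaw 11.0 F [ 0.8  0.5 -4.5] w 20.0 g 30.0
turn [ 5.000e-04 -2.000e-04  3.002e-01] shift [-1.7448 -0.8304 -0.0043]
```

Call:
{"method": "servo_tool", "body": {
  "rows": [
    [0,0,0.003,-0.017,-0.008,0,10],
    [0,0,0.009,-0.052,-0.025,0,10],
    [0,0,0.018,-0.105,-0.05,0,10],
    [0,0,0.033,-0.192,-0.091,0,10],
    [0,0,0.05,-0.288,-0.137,0,10],
    [0,0,0.066,-0.384,-0.183,0,10],
    [0,0,0.081,-0.471,-0.224,0,10],
    [0,0,0.092,-0.535,-0.255,0,10],
    [0,0,0.099,-0.576,-0.274,0,10],
    [0,0,0.102,-0.593,-0.282,0,10]
  ]
}}

```text
t: 17.08
ee_pos: [591.3, 71.8, 229.5]
orientation: [2.178, 2.264, 0.0]
ft_force: [-0.1, -0.0, -4.1]
width: 19.8
grasp_force: 30.0
```

```bash
python3 eye.py w8; python3 plan.py 527.8 -174.8 231 -14.8
```

```text
eye in scoop frame [  52.7   31.8 -107.1] 2761 res 0.39
t 17.12 p [591.2  71.7 229.5] yaw 2.2 F [ 0.3 -0.  -3.8] w 19.6 g 30.0
turn [0.000e+00 1.000e-04 1.978e-01] shift [-1.2193 -0.3644 -0.0073]
```

Call:
{"method": "servo_tool", "body": {
  "rows": [
    [0,0,0.005,-0.03,-0.009,0,10],
    [0,0,0.015,-0.09,-0.027,0,10],
    [0,0,0.028,-0.17,-0.051,0,10],
    [0,0,0.044,-0.27,-0.081,0,10],
    [0,0,0.062,-0.38,-0.114,0,10],
    [0,0,0.08,-0.49,-0.147,0,10],
    [0,0,0.097,-0.6,-0.179,0,10],
    [0,0,0.112,-0.69,-0.206,0,10],
    [0,0,0.123,-0.76,-0.227,0,10],
    [0,0,0.128,-0.79,-0.236,0,10]
  ]
}}

```text
t: 18.38
ee_pos: [550.1, -88.5, 229.5]
orientation: [2.386, 2.043, 0.0]
ft_force: [-0.6, -0.5, -5.1]
width: 20.1
grasp_force: 30.0
```

```bash
python3 eye.py w9; python3 plan.py 527.8 -174.8 231 -14.8
```

```text
eye in scoop frame [  52.8   31.6 -107.2] 2745 res 0.39
ball [239. 211.] 417 [ -47.7  -37.6 -243.4] [ 497.2 -118.3    4.8]
ball [269. 183.] 101 [  -8.4   -0.5 -240.6] [541.6 -87.7   7.6]
ball [343. 223.] 5823 [  86.3  -53.1 -243.3] [ 627.2 -154.3    5. ]
t 18.43 p [550.  -88.7 229.5] yaw -8.85 F [-0.2 -0.1 -4.4] w 19.6 g 30.0
turn [-0.      0.0002  0.0692] shift [-0.4424 -0.0434 -0.0074]
```

Call:
{"method": "servo_tool", "body": {
  "rows": [
    [0,0,0.004,-0.025,-0.003,0,10],
    [0,0,0.012,-0.075,-0.008,0,10],
    [0,0,0.022,-0.14,-0.014,0,10],
    [0,0,0.034,-0.215,-0.021,0,10],
    [0,0,0.046,-0.29,-0.028,0,10],
    [0,0,0.056,-0.355,-0.035,0,10],
    [0,0,0.064,-0.405,-0.04,0,10],
    [0,0,0.068,-0.435,-0.043,0,10],
    [0,0,0.069,-0.442,-0.043,0,10],
    [0,0,0.069,-0.442,-0.043,0,10]
  ]
}}

```text
t: 19.68
ee_pos: [528.4, -173.4, 229.5]
orientation: [-2.487, -1.919, -0.0]
ft_force: [-0.5, 0.4, -4.0]
width: 20.0
grasp_force: 30.0
```

```bash
python3 eye.py w10|head -1; python3 plan.py 527.8 -174.8 120 -14.8; python3 plan.py 527.8 -174.8 120 -14.8
```

```text
eye in scoop frame [  52.8   31.6 -107.2] 2726 res 0.39
t 19.73 p [ 528.4 -173.3  229.4] yaw -14.68 F [ 0.6  0.3 -4.7] w 19.9 g 30.0
turn [-0.0001 -0.0001  0.0014] shift [-0.008  -0.0008  0.5472]
t 19.73 p [ 528.4 -173.3  229.4] yaw -14.68 F [ 0.6  0.3 -4.7] w 19.9 g 30.0
turn [-0.0001 -0.0001  0.0014] shift [-0.008  -0.0008  0.5472]
```

Now I'll descend gently to just above the mat.

Call:
{"method": "servo_tool", "body": {
  "rows": [
    [0,0,0.001,-0.007,-0.001,0.015,10],
    [0,0,0.001,-0.007,-0.001,0.05,10],
    [0,0,0.001,-0.007,-0.001,0.1,10],
    [0,0,0.001,-0.007,-0.001,0.17,10],
    [0,0,0.001,-0.007,-0.001,0.25,10],
    [0,0,0.001,-0.007,-0.001,0.33,10],
    [0,0,0.001,-0.007,-0.001,0.41,10],
    [0,0,0.001,-0.007,-0.001,0.48,10],
    [0,0,0.001,-0.007,-0.001,0.52,10],
    [0,0,0.001,-0.007,-0.001,0.54,10]
  ]
}}

```text
t: 20.98
ee_pos: [527.7, -174.9, 121.0]
orientation: [-2.489, -1.917, 0.0]
ft_force: [0.0, 0.1, -4.5]
width: 19.6
grasp_force: 30.0
```

Call:
{"method": "servo_tool", "body": {
  "rows": [
    [0,0,0,0,0,0.004,10],
    [0,0,0,0,0,0.008,10],
    [0,0,0,0,0,0.01,10],
    [0,0,0,0,0,0.01,10],
    [0,0,0,0,0,0.01,10]
  ]
}}

```text
t: 21.6
ee_pos: [527.8, -174.9, 119.6]
orientation: [2.488, 1.917, 0.0]
ft_force: [-0.1, -0.0, -4.7]
width: 19.6
grasp_force: 30.0
```

```bash
python3 eye.py w11|head -1; python3 plan.py 527.8 -174.8 116.4 -14.8
```

```text
eye in scoop frame [  53.    31.6 -107.1] 2732 res 0.39
t 21.65 p [ 527.8 -174.9  119.6] yaw -14.78 F [-0.3 -0.6 -3.8] w 20.0 g 30.0
turn [0.0001 0.     0.0002] shift [ 0.0006 -0.0001  0.0158]
```

Call:
{"method": "servo_tool", "body": {
  "rows": [
    [0,0,0,0,0,0.003,10],
    [0,0,0,0,0,0.006,10],
    [0,0,0,0,0,0.009,10],
    [0,0,0,0,0,0.012,10],
    [0,0,0,0,0,0.014,10],
    [0,0,0,0,0,0.014,10]
  ]
}}

```text
t: 22.4
ee_pos: [527.8, -174.9, 116.7]
orientation: [2.489, 1.917, 0.0]
ft_force: [0.3, -0.7, -2.6]
width: 19.7
grasp_force: 30.0
```

```bash
python3 eye.py w12|head -1; python3 plan.py 527.8 -174.8 116.4 -14.8
```

```text
eye in scoop frame [  53.1   31.8 -105.9] 2747 res 0.39
t 22.45 p [ 527.8 -174.9  116.8] yaw -14.78 F [ 0.1  0.3 -2.2] w 20.0 g 30.0
turn [0.0001 0.     0.0002] shift [ 0.0006 -0.0004  0.0018]
```

Call:
{"method": "servo_tool", "body": {
  "rows": [
    [0,0,0,0,0,0.002,10],
    [0,0,0,0,0,0.003,10],
    [0,0,0,0,0,0.003,10]
  ]
}}

```text
t: 22.82
ee_pos: [527.8, -175.0, 116.3]
orientation: [2.489, 1.917, 0.0]
ft_force: [-1.4, 0.3, 1.5]
width: 19.6
grasp_force: 30.0
```

The scoop is resting on the mat, so I'll release it gently.

Call:
{"method": "servo_tool", "body": {
  "rows": [
    [0,0,0,0,0,0,20],
    [0,0,0,0,0,0,22],
    [0,0,0,0,0,0,24],
    [0,0,0,0,0,0,28],
    [0,0,0,0,0,0,36],
    [0,0,0,0,0,0,50],
    [0,0,0,0,0,0,70],
    [0,0,0,0,0,0,87],
    [0,0,0,0,0,0,87],
    [0,0,0,0,0,0,87]
  ]
}}

```text
t: 24.08
ee_pos: [527.7, -174.9, 116.1]
orientation: [-2.489, -1.917, 0.0]
ft_force: [0.6, -0.2, 0.5]
width: 82.4
grasp_force: 0.0
```

Call:
{"method": "servo_tool", "body": {
  "rows": [
    [0,0,0,0,0,-0.03,87],
    [0,0,0,0,0,-0.1,87],
    [0,0,0,0,0,-0.2,87],
    [0,0,0,0,0,-0.35,87],
    [0,0,0,0,0,-0.5,87],
    [0,0,0,0,0,-0.65,87],
    [0,0,0,0,0,-0.8,87],
    [0,0,0,-0.3,0,-0.8,87],
    [0,0,0,-0.6,0,-0.8,87],
    [0,0,0,-0.6,0,-0.8,87]
  ]
}}

```text
t: 25.32
ee_pos: [496.2, -294.2, 277.3]
orientation: [2.492, 1.911, 0.0]
ft_force: [-0.2, 0.8, -0.7]
width: 87.0
grasp_force: 0.0
```

```bash
python3 plan.py 527.8 -174.8 116.4 -14.8
python3 - <<'E'
from h import *
save('scene','s2'); save('top','top2')
E
```

```text
t 25.32 p [ 496.2 -294.2  277.3] yaw -15.04 F [-0.2  0.8 -0.7] w 87.0 g 0.0
turn [ 0.001   0.0007 -0.0027] shift [ 0.6182 -0.0034  0.8037]
```

View pics/s2.png

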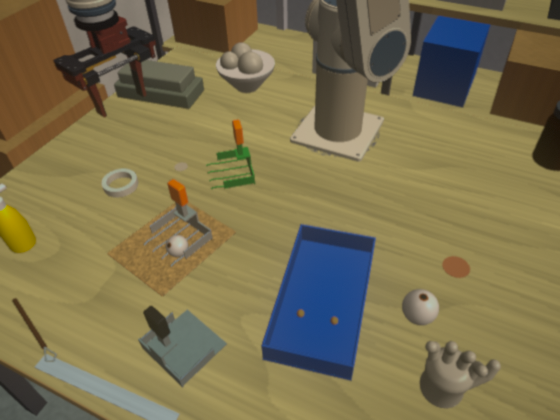

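The scene view shows the scoop back on its mat with the handle at (178,192), the same pixel as at the start. The eye lies in it at (177,245), both balls are in the trough at (301,313) and (335,320), and the arm is clear. I'll hand in.

```bash
python3 -c "
from workcell import ctrl
print(ctrl.close_job())"
```

```text
the job is handed in; nothing more can be done
None
```

I scooped the eye out of the trough and stood the scoop back in its place on the cork mat with the eye still in it; both brass balls stayed in the trough, and the job was handed in at about 25 s.

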